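Change over the swing clips on an engraving board

TASK

The aluminium plate on the engraving board is held down by one of two spring clips. Swing the other, parked clip round its pivot screw until it points straight in over the plate and its toe presses on the plate; only then swing the first clip well clear of the plate, out to the left as the other was parked, so that its corner is free to work on. Leave the plate lying flat in its nest and let it never be without a clip.

Things in the scene. Friction and masses are not known exactly. Their poses are not given: they have to be found in the camera images.
- holding_clip (a joint): swing clip that is on the plate at the start (left or right one of two identical clips): steel arm on an upright pivot screw 55 mm outside the plate's far edge. Angle in rad: 0 = arm points straight in over the plate, square to its far edge; grows clockwise seen from above, toward the plate's left (+y); 1.57 = parallel to that edge. Toe leaves the plate at 0.87. Stops at -0.3 and 1.9
- holding_clip_knob (a point): grip point of that clip's black upright knob, a cylinder 14 mm across, 28 mm high; on its axis, 9 mm below its top, 19 mm above the arm's upper face, 56 mm above the table. z up; x points along the arm to the pivot axis, 50 mm away (screw head top 44 mm above the table). Pivot friction, about 1 N at the knob, keeps the clip where it is left
- spare_clip (a joint): the other, identical clip, parked clear of the plate at the start (1.3 to 1.7); same meaning of values. The pivots are 130 mm apart in a row along the plate's far edge. Under each arm a leaf spring reaches 100 mm from the pivot; its ball toe, 85 mm from the pivot, presses on the plate with about 2 N and climbs the plate's edge by itself with up to about 5 N at the knob
- spare_clip_knob (a point): grip point of the spare clip's knob: same size, heights and axes as holding_clip_knob
- plate: loose aluminium plate, 100 (its x) by 170 (its y) by 6 mm, 0.2 to 0.4 kg, in a nest of low steel stops (4 mm high, 1.5 mm play) on a wooden board 18 mm thick fixed to the table. Origin: centre of its underside, 18 mm above the table; x points to its far edge, where the clips are; y to its left
Not all that is in view belongs to the job. Of the things that look like the plate, the largest one is meant.

How it is judged (in metres and radians):
On the way:
1. the spare clip points in over the plate (within 20 degrees of straight) while the first clip is still on it (value of joint spare_clip below 0.35 rad and value of joint holding_clip below 0.5 rad), for 0.2 s.
At the end, for the whole second after the job is handed in: the formerly parked clip points in over the plate within 20 degrees of straight (joint below 0.35), the first clip is swung at least 63 degrees off (joint above 1.1), and the plate lies still and flat (within 3 degrees) in its nest, within 8 mm of where it began (value of joint spare_clip below 0.35 rad and value of joint holding_clip above 1.1 rad and angle between plate's own z axis and vertical below 0.05 rad and distance of plate from where it was at the start of the episode below 0.008 m and linear speed of plate below 0.02 m/s); the robot touches nothing.
It fails at once if the plate is left without a clip on it (value of joint each of spare_clip, holding_clip above 0.9 rad).
It also fails if it takes over 45 s, if anything falls off the work surface, if the arm or the gripper's body presses on something with over 40 N, if the wrist force passes 120 N, or if a joint passes its speed limit or range.

ROBOT

A 7-joint arm with a two-finger parallel gripper is mounted at the origin on the work surface; the furniture and walls round the work are solid. World frame = base frame: x ahead of the robot, y to its left, z up, the work surface at z = 0. Lengths are in mm, angles in rad, forces in N, time in s.
With the tool pointing down it reaches from about 400 to 900 mm from the base axis. Payload 5.5 kg.
Tool frame: the origin (TCP) lies where the fingers leave the gripper's body, on its centre line; the fingertips stand 66 mm ahead of it and the grasp point (between the pads) lies env.tcp_to_grasp ahead of it (env.tcp_to_grasp is the distance from the TCP to the grasp point, in mm); z points along the fingers, y is the direction in which the jaws open and shut (so a half turn about z gives the same grasp; the last joint's range is limited). The gripper opens to 92 mm and grips with 3 to 60 N. Pads are 19 mm wide; open, the fingers measure 130 mm over their backs; the gripper's body (75 mm by 190 mm) begins 47 mm behind the grasp point.
Start: joints at [-0.922, 0.501, -0.427, 1.55, 0.221, 1.138, -0.21], TCP at [244.56, 602.237, 292.229] pointing down, gripper open.
Joint ranges: [-2.88, 2.88], [-0.31, 2.03], [-1.54, 1.56], [0.2, 2.42], [-1.41, 4.55], [0.19, 2.02], [-2.57, 2.57]. Speed limits (rad/s): [2.57, 2.57, 3.14, 3.14, 3.14, 3.14, 3.14].

INTERFACE

Orientations are given as a 3x3 rotation matrix whose columns are the frame's x, y, z axes.
In Python, from bench import env, get_image, camera_model, spotter gives the robot as it stands. The module is installed in compiled form; this text tells all that it offers.
- The arm moves only by the tool move_arm, never from a script. Its argument "motion" is a list that holds one entry, the list of rows, each a list of 7 numbers: the shift along the tool's x, y, z in m, then the turn, a rotation vector about the tool's x, y, z in rad, then the opening, from 0 (shut) to 1 (fully open). A call has 1 to 10 rows; each row shifts and turns the pose as measured when the row begins, along the tool's axes as they then stand; what a row does not reach is not made up. A row lasts 1/10 s, in which the tool goes at most 50 mm and 8.59 degrees, less where a joint would pass 70% of its speed; a pose out of reach is approached as far as the arm can. A call with a gripper value outside its range is refused whole. The fingers move at their own pace and stop on an object; "grip_force" is the grip in N (left out, the last holds). Time passes only in rows, so rows that do not move let the fingers close. It gives the time, the measured TCP pose, the force and the opening at its end, in the units of the state.
- env.sense(): the state, without advancing time (a new reading comes with each control period).
- get_image(name): name is "side" or "top"; returns the picture (384x512x3 uint8, red, green, blue); there is no depth.
- camera_model(name): a dict with "camera_matrix" (3x3 intrinsics, pixels), "k1" (the pictures are not rectified: a ray, as slopes to the right and down, at radius r is drawn at 1 + k1 r^2 times it, then the intrinsics apply), "xyz" and "rotation" of the camera in the world. Camera axes: x right, y down, z forward; pixel columns grow to the right and rows downward; lengths in mm; the calibration is good to about 2 mm. A picture is of the moment at which its call begins. camera_model takes no time and is no camera call.
- env.close_job(): hands the job in, once; it reports no verdict.
Trained networks look in the newest picture that a camera, given by its name, has taken for a name from the list of things; names that differ only in an ending like _2 or _b are one class to them, and where a whole thing is asked for, a point or a joint stands for the part that bears it (a point fixed in the world has none). Each returns a list of dicts, best first, with "confidence" (0 to 1); they miss things now and then, are a little off and sometimes report something else, mostly with a low value. They report only what shows in the picture. A call takes as long as a camera call. They do not tell look-alikes from the thing itself.
- spotter.spot_in(camera, name): "xy" ([column, row] in pixels, amid what is visible of it).
The state is a dict: "time_s": time; "qpos": joint angles; "joint_vel": joint speeds; "joint_efforts": joint torques, N m; "tool_pos": TCP position; "tcp_rot": TCP orientation; "force": force on the tool from outside, world axes, zero at the start; "wrist_torque": the same for the moment, N m; "finger_gap": opening from 0.0 (shut) to 1.0 (fully open).
Only numpy, scipy, OpenCV 4.12 (cv2) and the standard library are available. Lean on these libraries where they do the work, as an engineer would, in place of code of your own. Each camera call takes 0.05 s, during which the arm holds its last target.

## Working session

There is one attempt and no reset: what is moved stays moved. The work goes in short steps, Python scripts to look and compute and a tool call to move; the robot and the scene stay as the last step left them, time stands still between calls to the robot, and variables do not carry over. Pictures are saved under pics/ and viewed, and the job is handed in when it is done.

Besides the shell and the picture viewer there is one more tool, called after "Request:" by a JSON object that holds its "name" and its "arguments", one argument or row to a line. move_arm: Moves the arm, as the interface text tells. Its arguments: {"type":"object","properties":{"motion":{"type":"array"},"grip_force":{"type":"number"}},"required":["motion"]}

```bash
mkdir -p pics
cat > h.py <<'E'
import numpy as np, cv2
from bench import env, get_image, camera_model, spotter
def save(name,fn,crop=None,scale=1):
    im=get_image(name); 
    if crop: im=im[crop[1]:crop[3],crop[0]:crop[2]]
    im=cv2.resize(im,None,fx=scale,fy=scale,interpolation=cv2.INTER_CUBIC)
    cv2.imwrite(fn,im[:,:,::-1])
def ray(cam,px):
    m=camera_model(cam); K=np.array(m["camera_matrix"]); k1=m["k1"]
    d=np.array([(px[0]-K[0,2])/K[0,0],(px[1]-K[1,2])/K[1,1]]); u=d.copy()
    for _ in range(50): u=d/(1+k1*(u@u))
    R=np.array(m["rotation"]); v=R@np.array([u[0],u[1],1]); return np.array(m["xyz"],float),v/np.linalg.norm(v)
def atz(cam,px,z):
    o,v=ray(cam,px); return o+v*(z-o[2])/v[2]
def proj(cam,p):
    m=camera_model(cam); K=np.array(m["camera_matrix"]);R=np.array(m["rotation"])
    c=R.T@(np.array(p,float)-np.array(m["xyz"])); u=c[:2]/c[2]; u=u*(1+m["k1"]*(u@u)); return K[:2,:2]@u+K[:2,2]
def tri(a,pa,b,pb):
    o1,v1=ray(a,pa);o2,v2=ray(b,pb)
    A=np.stack([v1,-v2],1); t=np.linalg.lstsq(A,o2-o1,rcond=None)[0]
    p,q=o1+t[0]*v1,o2+t[1]*v2; return (p+q)/2,np.linalg.norm(p-q)
E
python3 - <<'E'
from h import *
save("top","pics/top0.png",scale=1.5); save("side","pics/side0.png",scale=1.5)
for c in("top","side"):
  print(c,camera_model(c))
  for n in("holding_clip_knob","spare_clip_knob","holding_clip","plate"):
    print(n,[(np.round(d["xy"]),round(d["confidence"],2)) for d in spotter.spot_in(c,n)][:5])
s=env.sense();print(s["time_s"],env.tcp_to_grasp,s["tcp_rot"],s["tool_pos"],s["force"])
E
```

```text
top {'camera_matrix': array([[450.57360832,   0.        , 250.19203261],
       [  0.        , 450.57360832, 191.50571174],
       [  0.        ,   0.        ,   1.        ]]), 'k1': -0.12281942758692546, 'xyz': array([363.00498226,  48.87035357, 950.94627708]), 'rotation': array([[ 0.01486602, -0.99075098,  0.13487588],
       [-0.99925151, -0.01953866, -0.03338664],
       [ 0.03571314, -0.1342786 , -0.99029987]])}
holding_clip_knob [(array([312., 154.]), 0.69), (array([265., 159.]), 0.51)]
spare_clip_knob [(array([310., 151.]), 0.7)]
holding_clip [(array([263., 162.]), 0.65)]
plate [(array([166., 158.]), 0.97), (array([159., 258.]), 0.76), (array([285., 203.]), 0.74)]
side {'camera_matrix': array([[416.6785194 ,   0.        , 259.45490113],
       [  0.        , 416.6785194 , 189.77062914],
       [  0.        ,   0.        ,   1.        ]]), 'k1': -0.10896745120198863, 'xyz': array([  29.14786531, -663.76343225,  541.43652191]), 'rotation': array([[ 0.83644416, -0.28667723,  0.46709457],
       [-0.54766964, -0.40538783,  0.73192805],
       [-0.02047265, -0.86803046, -0.4960887 ]])}
holding_clip_knob [(array([295., 198.]), 0.59)]
spare_clip_knob [(array([334., 212.]), 0.77)]
holding_clip [(array([292., 200.]), 0.78)]
plate [(array([287., 227.]), 0.88), (array([180., 197.]), 0.8), (array([254., 174.]), 0.61)]
0.5 46.699999999999996 [[-9.26502509e-01  3.76288584e-01 -5.04294307e-05]
 [ 3.76288587e-01  9.26502508e-01 -5.45929824e-05]
 [ 2.61802780e-05 -6.95565544e-05 -9.99999997e-01]] [244.56671171 602.21098565 292.18169925] [ 0.9402993   0.44964067 -0.2205678 ]
```

View pics/top0.png

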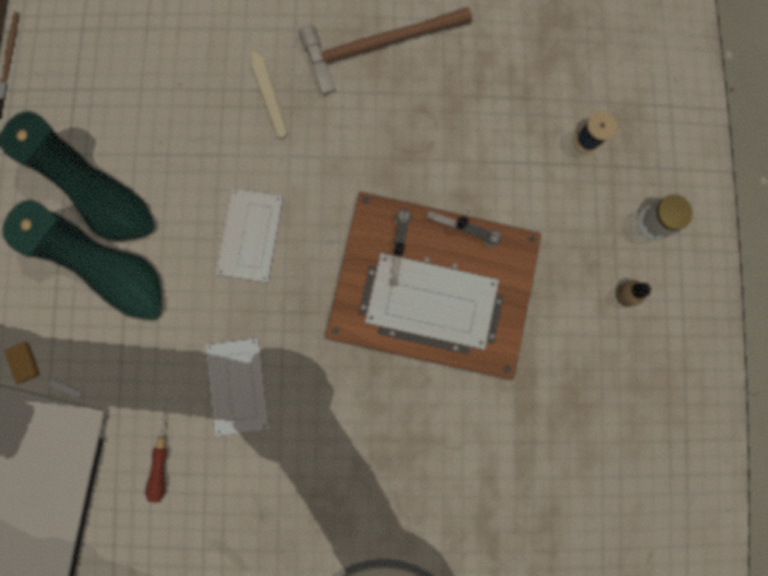

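View pics/side0.png

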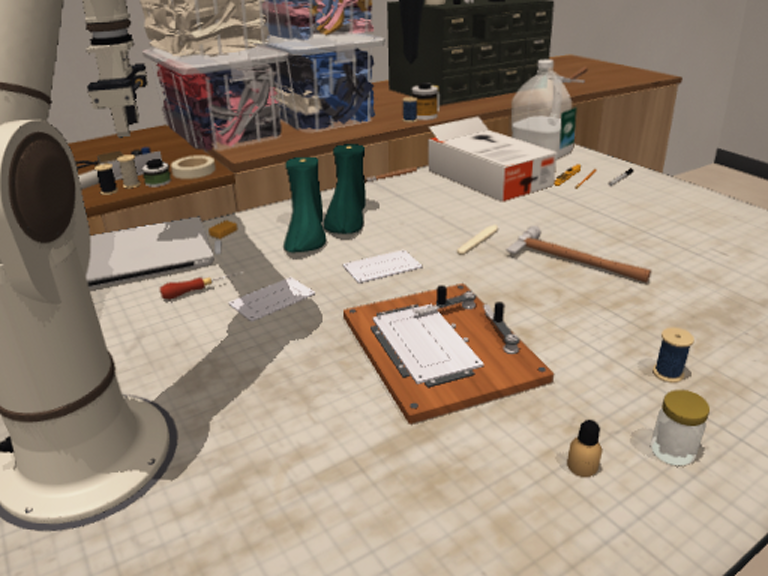

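The board is at top px (288,190), and its plate at (288,200) is the largest of the three. The two smaller sheets at (166,158) and (159,258) are look-alikes. The holding clip is the left one, with its pivot near (269,143) and knob near (265,166). The spare is the right one, with its pivot near (329,158) and knob near (308,149). I'll confirm this in an enlarged crop.

Run:
```python
from h import *
save("top","pics/top1.png",crop=(210,120,370,260),scale=5); save("side","pics/side1.png",crop=(220,180,380,290),scale=5)
```

```text
(no output)
```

View pics/top1.png

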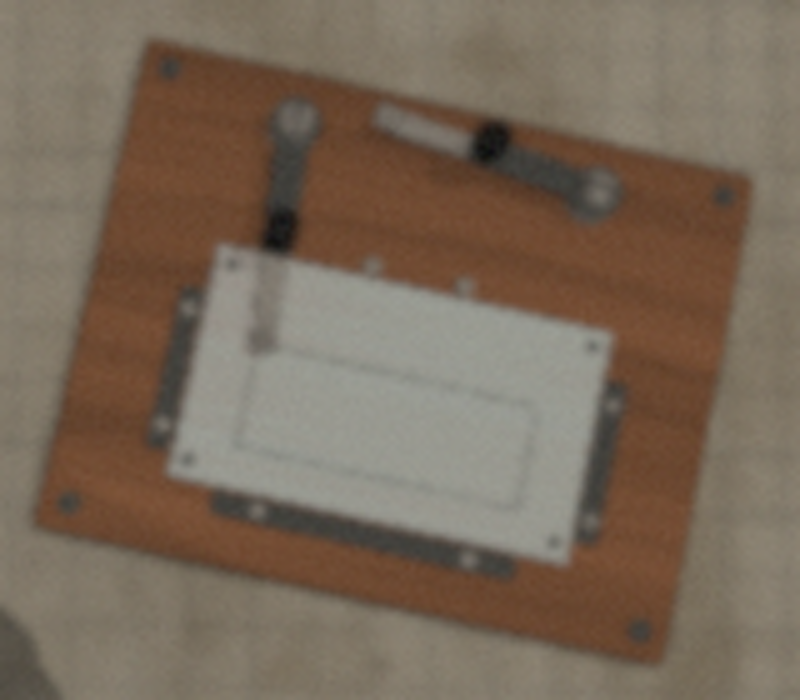

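View pics/side1.png

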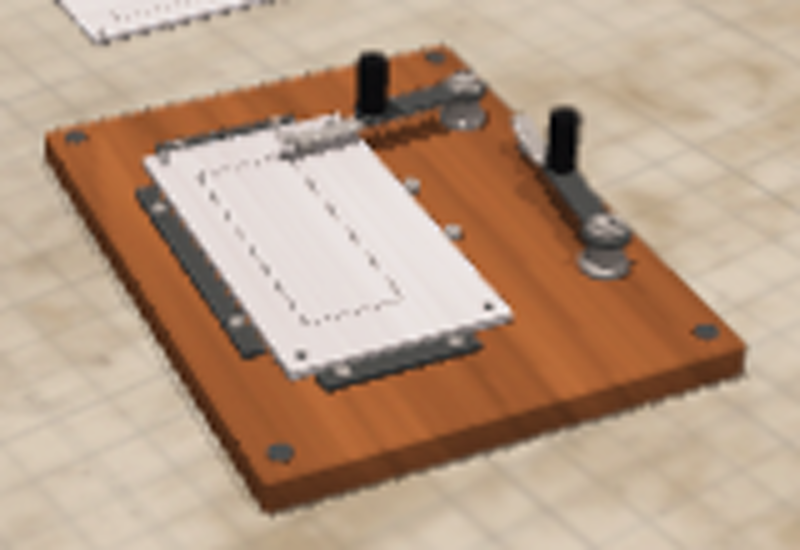

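Run:
```python
from h import *
T=lambda p:((p[0]+.5)/5-.5+210,(p[1]+.5)/5-.5+120)
S=lambda p:((p[0]+.5)/5-.5+220,(p[1]+.5)/5-.5+180)
c=[atz("top",T(p),24) for p in [(215,245),(612,333),(570,563),(170,473)]]
print("corners",np.round(c,1)); print([round(np.linalg.norm(c[i]-c[(i+1)%4]),1) for i in range(4)])
Sc=[atz("side",S(p),24) for p in [(345,113),(515,321),(297,378),(146,160)]]
print("side corners",np.round(Sc,1))
ctr=np.mean(c,0); print(ctr)
d=c[0]-c[1]+c[3]-c[2]; yaw=np.arctan2(d[1],d[0])-np.pi/2; print("yaw",yaw)
P1=atz("top",T((297,116)),44);P2=atz("top",T((600,190)),44); print("pivots",P1,P2,np.linalg.norm(P1-P2))
d=P1-P2;print("yaw piv",np.arctan2(d[1],d[0])-np.pi/2)
Q1=atz("side",S((466,82)),44);Q2=atz("side",S((607,228)),44); print("pivots side",Q1,Q2,np.linalg.norm(Q1-Q2))
for n,t,s,p in(("hold",(281,229),(372,82),P1),("spare",(491,142),(563,138),P2)):
  a,e=tri("top",T(t),"side",S(s)); print(n,a,e, np.linalg.norm((a-p)[:2]), "top@54",atz("top",T(t),54),"side@51",atz("side",S(s),51))
```

```text
corners [[ 537.7   13.3   24. ]
 [ 503.9 -154.3   24. ]
 [ 407.1 -135.9   24. ]
 [ 441.7   30.5   24. ]]
[np.float64(171.0), np.float64(98.5), np.float64(170.0), np.float64(97.5)]
side corners [[ 540.3    9.9   24. ]
 [ 499.9 -160.3   24. ]
 [ 405.8 -139.3   24. ]
 [ 441.    29.3   24. ]]
[472.62593783 -61.6066399   24.        ]
yaw -0.2020563478264159
pivots [589.00187193 -19.13308815  44.        ] [ 560.82046361 -145.60878313   44.        ] 129.57736375305453
yaw piv -0.21923922859618306
pivots side [583.32183473 -26.44376098  44.        ] [ 555.012861   -153.09983794   44.        ] 129.78119980813238
hold [539.26576164 -12.18801305  52.24709857] 0.7707126007644558 50.2186691838471 top@54 [539.25967287 -12.26894331  54.        ] side@51 [540.16186524 -10.43387233  51.        ]
spare [578.18816119 -98.7373674   52.05663315] 0.22470341282328352 49.98566326392341 top@54 [577.62600087 -98.35321637  54.        ] side@51 [579.49867111 -97.54134157  51.        ]
```

Checks against the known sizes agree:
- Plate is 170×98 mm.
- Pivots are 130 mm apart and 105 mm from the plate centre.
- Knobs are 50 mm from their pivots.
- The spare clip is at about 1.7 and the holding clip at about -0.07.

Next I'll plan the approach.

```bash
cat >> h.py <<'E'
from scipy.spatial.transform import Rotation as Ro
def Rdown(ya):  # tool y axis at world angle ya, z down
    y=np.array([np.cos(ya),np.sin(ya),0]);z=np.array([0,0,-1.]);return np.stack([np.cross(y,z),y,z],1)
def plan(wps,op,start=None):
    """wps: list of (pos,yang); one row each; prints rows"""
    s=env.sense(); p=np.array(s["tool_pos"]);R=np.array(s["tcp_rot"])
    rows=[]
    for q,ya in wps:
        R2=Rdown(ya); d=np.round(R.T@(np.array(q)-p)/1000,4); w=np.round(Ro.from_matrix(R.T@R2).as_rotvec(),3)
        rows.append([*d.tolist(),*w.tolist(),op]); p=p+R@d*1000; R=R@Ro.from_rotvec(w).as_matrix()
    import json;print(json.dumps([rows]));return rows
def line(p1,ya1,n,op):
    s=env.sense();p=np.array(s["tool_pos"]);R=np.array(s["tcp_rot"]);ya=np.arctan2(R[1,1],R[0,1])
    da=(ya1-ya+np.pi)%(2*np.pi)-np.pi
    return plan([(p+(np.array(p1)-p)*k/n,ya+da*k/n) for k in range(1,n+1)],op)
ctr=np.array([472.6,-61.6]);yaw=-0.208
ux=np.array([np.cos(yaw),np.sin(yaw)]);uy=np.array([-ux[1],ux[0]])
PH=np.array([588.5,-19.3]);PS=np.array([561.2,-145.8])
def knob(P,j): return P+50*(-ux*np.cos(j)+uy*np.sin(j))
def tang(P,j):
    u=-ux*np.cos(j)+uy*np.sin(j); return np.arctan2(u[0],-u[1])  # ccw tangent
def jang(P,k):
    d=np.array(k)[:2]-P; return np.arctan2(d@uy,-d@ux)
E
python3 - <<'E'
from h import *
print(jang(PS,(578.2,-98.7)),jang(PH,(539.3,-12.2)),knob(PS,1.7),tang(PS,1.7),tang(PS,0),tang(PH,0))
r=tang(PS,1.7)+np.pi
line([578,-98.5,220],np.deg2rad(-20),20,0.6)
E
```

```text
1.7091786640465625 -0.06468047124857823 [577.74247708 -98.61582414] 2.8043889803846898 -1.7787963267948967 -1.7787963267948967
[[[-0.0286, -0.0262, 0.0036, 0.0, -0.0, 0.077, 0.6], [-0.0306, -0.0239, 0.0036, 0.0, -0.0, 0.076, 0.6], [-0.0323, -0.0215, 0.0036, 0.0, -0.0, 0.077, 0.6], [-0.0338, -0.019, 0.0036, 0.0, -0.0, 0.077, 0.6], [-0.0352, -0.0163, 0.0036, 0.0, -0.0, 0.077, 0.6], [-0.0364, -0.0136, 0.0037, 0.0, -0.0, 0.076, 0.6], [-0.0373, -0.0107, 0.0036, 0.0, -0.0, 0.077, 0.6], [-0.038, -0.0079, 0.0036, 0.0, -0.0, 0.077, 0.6], [-0.0385, -0.0049, 0.0036, 0.0, -0.0, 0.076, 0.6], [-0.0387, -0.002, 0.0036, 0.0, -0.0, 0.077, 0.6], [-0.0388, 0.001, 0.0036, 0.0, -0.0, 0.077, 0.6], [-0.0386, 0.004, 0.0036, 0.0, -0.0, 0.076, 0.6], [-0.0382, 0.0069, 0.0036, 0.0, -0.0, 0.077, 0.6], [-0.0375, 0.0099, 0.0036, 0.0, -0.0, 0.077, 0.6], [-0.0367, 0.0127, 0.0036, 0.0, -0.0, 0.077, 0.6], [-0.0356, 0.0154, 0.0037, -0.0, -0.0, 0.076, 0.6], [-0.0343, 0.0181, 0.0036, -0.0, -0.0, 0.077, 0.6], [-0.0328, 0.0208, 0.0036, -0.0, -0.0, 0.077, 0.6], [-0.0311, 0.0231, 0.0036, -0.0, -0.0, 0.076, 0.6], [-0.0293, 0.0255, 0.0036, -0.0, -0.0, 0.077, 0.6]]]
```

Request:
{"name": "move_arm", "arguments": {
  "motion": [
    [[-0.029,-0.026,0,0,0,0.077,0.6],[-0.031,-0.024,0,0,0,0.077,0.6],[-0.032,-0.022,0,0,0,0.077,0.6],[-0.034,-0.019,0,0,0,0.077,0.6],[-0.035,-0.016,0,0,0,0.077,0.6],[-0.036,-0.014,0,0,0,0.077,0.6],[-0.037,-0.011,0,0,0,0.077,0.6],[-0.038,-0.008,0,0,0,0.077,0.6],[-0.038,-0.005,0,0,0,0.077,0.6],[-0.039,-0.002,0,0,0,0.077,0.6]]
  ],
  "grip_force": 15
}}

```text
time_s: 1.6
tool_pos: [407.7, 243.8, 291.6]
tcp_rot: [[-0.386, 0.922, 0.0], [0.922, 0.386, 0.008], [0.008, 0.003, -1.0]]
force: [-0.6, -0.0, 0.6]
finger_gap: 0.6
```

Run:
```python
from h import *
s=env.sense();print(s["time_s"],s["tool_pos"],s["qpos"],s["finger_gap"])
line([578,-98.5,200],np.deg2rad(-20),10,0.6)
```

```text
1.6 [407.68027052 243.82788442 291.61758255] [-0.44056768  0.16055823 -0.16588935  1.98651079  0.02327858  0.99203857
 -0.22024688] 0.6003436322727977
[[[-0.0382, 0.0025, 0.0089, 0.003, -0.008, 0.075, 0.6], [-0.0379, 0.0053, 0.0091, -0.0, 0.0, 0.074, 0.6], [-0.0374, 0.0081, 0.0092, -0.0, 0.0, 0.075, 0.6], [-0.0366, 0.0109, 0.0092, -0.0, 0.0, 0.074, 0.6], [-0.0357, 0.0136, 0.0091, -0.0, 0.0, 0.075, 0.6], [-0.0347, 0.0162, 0.0092, 0.0, 0.0, 0.074, 0.6], [-0.0333, 0.0187, 0.0092, 0.0, 0.0, 0.075, 0.6], [-0.0318, 0.0212, 0.0091, 0.0, 0.0, 0.075, 0.6], [-0.0302, 0.0235, 0.0092, 0.0, 0.0, 0.074, 0.6], [-0.0283, 0.0257, 0.0092, 0.0, 0.0, 0.075, 0.6]]]
```

Request:
{"name": "move_arm", "arguments": {
  "motion": [
    [[-0.038,0.0025,0.009,0.003,-0.008,0.075,0.6],[-0.038,0.005,0.009,0,0,0.075,0.6],[-0.037,0.008,0.009,0,0,0.075,0.6],[-0.037,0.011,0.009,0,0,0.075,0.6],[-0.036,0.014,0.009,0,0,0.075,0.6],[-0.035,0.016,0.009,0,0,0.075,0.6],[-0.033,0.019,0.009,0,0,0.075,0.6],[-0.032,0.021,0.009,0,0,0.075,0.6],[-0.03,0.0235,0.009,0,0,0.075,0.6],[-0.028,0.026,0.009,0,0,0.075,0.6]]
  ]
}}

```text
time_s: 2.6
tool_pos: [581.3, -114.4, 204.0]
tcp_rot: [[0.373, 0.928, 0.013], [0.928, -0.373, 0.003], [0.008, 0.011, -1.0]]
force: [1.3, 0.9, -0.0]
finger_gap: 0.599
```

Run:
```python
from h import *
s=env.sense();print(s["time_s"],s["tool_pos"],s["qpos"],s["finger_gap"])
line([578,-98.6,125],tang(PS,1.7)+np.pi,6,0.6)
save("side","pics/s2.png",crop=(220,130,400,280),scale=4)
```

```text
2.6 [ 581.29700148 -114.38412114  203.9683435 ] [ 0.02055601  0.46176946  0.16827296  1.80230775 -0.10427093  0.87374434
 -0.14468167] 0.5988358619137176
[[[0.0021, -0.0016, 0.0132, 0.011, -0.008, -0.007, 0.6], [0.0023, -0.0015, 0.0131, -0.0, 0.0, -0.008, 0.6], [0.0023, -0.0015, 0.0132, -0.0, 0.0, -0.008, 0.6], [0.0022, -0.0014, 0.0131, -0.0, 0.0, -0.007, 0.6], [0.0023, -0.0014, 0.0132, -0.0, 0.0, -0.008, 0.6], [0.0023, -0.0014, 0.0132, -0.0, 0.0, -0.007, 0.6]]]
```

View pics/s2.png

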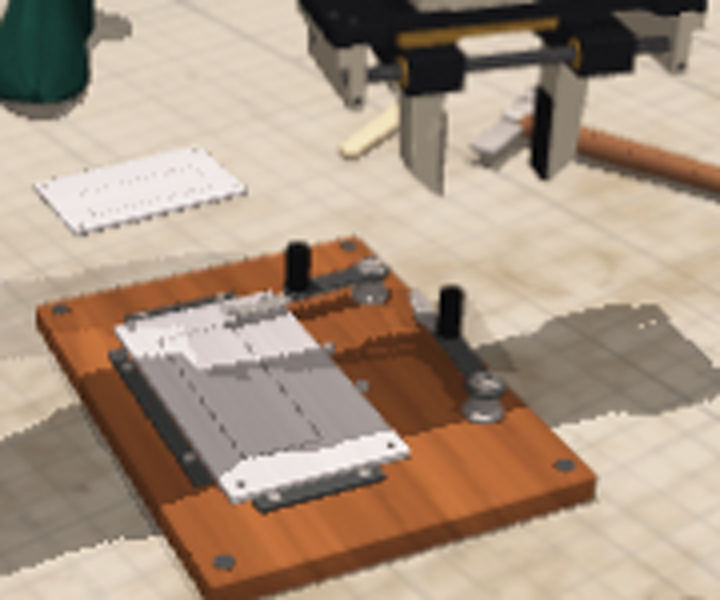

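The gripper hangs open above the board, with its jaws along plate x. The spare knob at crop (450,310) is below and between the fingers, and nothing is in the way. I'll descend partway.

Request:
{"name": "move_arm", "arguments": {
  "motion": [
    [[0.004,-0.002,0.01,0.011,-0.008,-0.008,0.6],[0.004,-0.002,0.013,0,0,-0.008,0.6],[0.002,-0.002,0.013,0,0,-0.008,0.6],[0.002,-0.001,0.013,0,0,-0.008,0.6],[0.002,-0.001,0.013,0,0,-0.008,0.6],[0,0,0.005,0,0,0,0.6]]
  ]
}}

```text
time_s: 3.25
tool_pos: [579.3, -101.6, 129.8]
tcp_rot: [[0.338, 0.941, -0.002], [0.941, -0.338, -0.003], [-0.004, -0.001, -1.0]]
force: [-0.4, 0.1, -0.4]
finger_gap: 0.602
```

Run:
```python
from h import *
s=env.sense();print(s["time_s"],s["tool_pos"],s["tcp_rot"],s["force"])
line([578,-98.6,106],tang(PS,1.7)+np.pi,4,0.6)
save("side","pics/s3.png",crop=(220,130,400,280),scale=4)
```

```text
3.25 [ 579.25161145 -101.60112782  129.78218799] [[ 3.37713393e-01  9.41247156e-01 -1.85898755e-03]
 [ 9.41241911e-01 -3.37717855e-01 -3.21171542e-03]
 [-3.65083129e-03 -6.65117687e-04 -9.99993115e-01]] [-0.3966148   0.08913764 -0.39015849]
[[[0.0006, -0.0005, 0.0059, -0.001, 0.004, -0.002, 0.6], [0.0006, -0.0006, 0.006, 0.0, -0.0, -0.002, 0.6], [0.0006, -0.0005, 0.0059, 0.0, -0.0, -0.001, 0.6], [0.0006, -0.0006, 0.006, 0.0, -0.0, -0.002, 0.6]]]
```

View pics/s3.png

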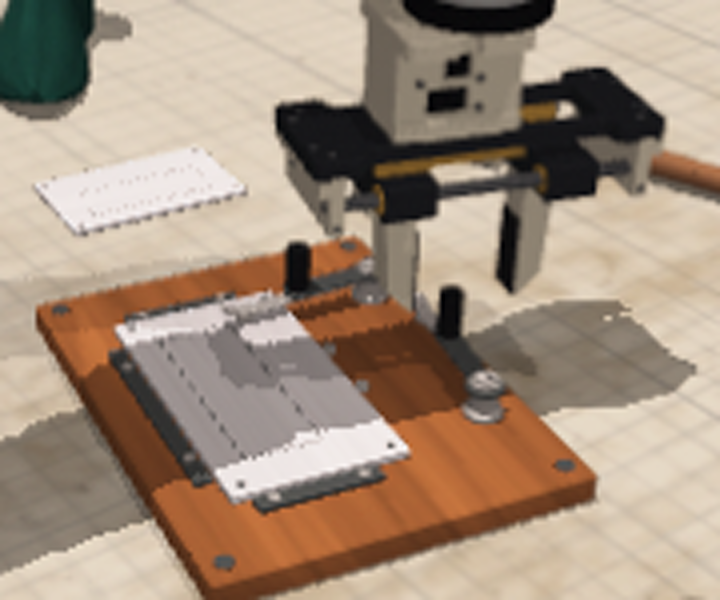

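The fingers straddle the spare knob at crop (450,310). I'll lower and close.

Request:
{"name": "move_arm", "arguments": {
  "motion": [
    [[0.001,-0.001,0.006,-0.001,0.004,-0.002,0.6],[0.001,-0.001,0.006,0,0,-0.002,0.6],[0.001,0,0.006,0,0,-0.002,0.6],[0.0005,0,0.005,0,0,-0.001,0.6],[0,0,0.001,0,0,0,0.4],[0,0,0,0,0,0,0.0],[0,0,0,0,0,0,0.0],[0,0,0,0,0,0,0.0]]
  ],
  "grip_force": 15
}}

```text
time_s: 4.1
tool_pos: [579.5, -98.0, 104.6]
tcp_rot: [[0.331, 0.943, 0.003], [0.944, -0.331, -0.0], [0.001, 0.003, -1.0]]
force: [0.1, 0.5, -0.6]
finger_gap: 0.303
```

Run:
```python
from h import *
s=env.sense();print(s["time_s"],s["tool_pos"],s["tcp_rot"],s["force"],s["finger_gap"]*92)
print("joint",jang(PS,s["tool_pos"]),np.linalg.norm(s["tool_pos"][:2]-PS))
save("side","pics/s4.png",crop=(220,130,400,280),scale=4)
```

```text
4.1 [579.49619378 -98.02802325 104.63500125] [[ 3.31361214e-01  9.43499671e-01  2.84884102e-03]
 [ 9.43503683e-01 -3.31361968e-01 -2.17008778e-04]
 [ 7.39249856e-04  2.75980029e-03 -9.99995918e-01]] [ 0.14933381  0.47889313 -0.63602241] 27.885554126716258
joint 1.7285535426092604 51.155766731749175
```

View pics/s4.png

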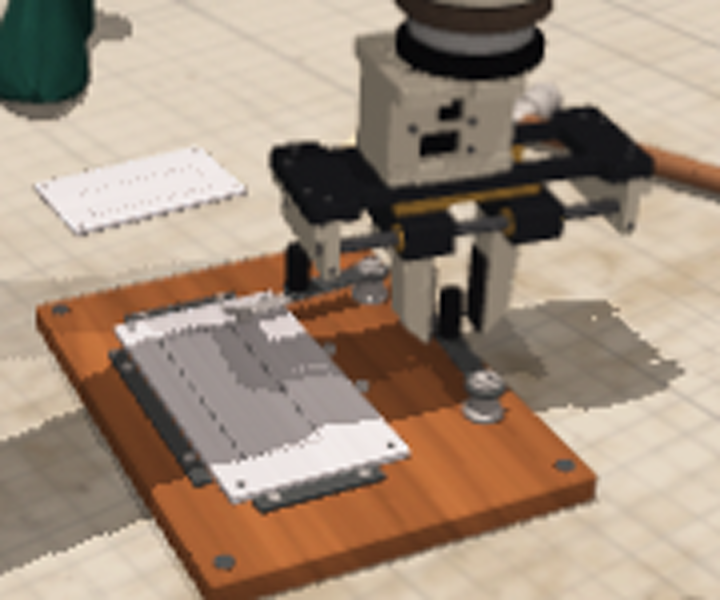

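The gap is still closing (28 mm), with the knob between the pads. I'll keep closing.

Request:
{"name": "move_arm", "arguments": {
  "motion": [
    [[0,0,-0.001,0,0,0,0.0],[0,0,0,0,0,0,0.0],[0,0,0,0,0,0,0.0],[0,0,0,0,0,0,0.0]]
  ],
  "grip_force": 15
}}

```text
time_s: 4.55
tool_pos: [579.6, -98.1, 106.0]
tcp_rot: [[0.332, 0.943, 0.003], [0.943, -0.332, -0.0], [0.001, 0.003, -1.0]]
force: [-0.3, -0.9, -1.2]
finger_gap: 0.146
```

```bash
cat >> h.py <<'E'
def swing(P,j1,n,op,j0=None,z=106,r=50,off=0):
    s=env.sense();k=np.array(s["tool_pos"]);R=np.array(s["tcp_rot"])
    if j0 is None: j0=jang(P,k)
    ya=np.arctan2(R[1,1],R[0,1])
    w=[]
    for i in range(1,n+1):
        j=j0+(j1-j0)*i/n; t=tang(P,j)+off; a=[t,t+np.pi]
        t=min(a,key=lambda v:abs((v-ya+np.pi)%(2*np.pi)-np.pi))
        rr=np.linalg.norm(k[:2]-P); rr=rr+(r-rr)*i/n
        w.append(([*(P+(knob(P,j)-P)/50*rr),k[2]+(z-k[2])*i/n],t))
    return plan(w,op)
def st(P=None):
    s=env.sense();R=np.array(s["tcp_rot"]);k=np.array(s["tool_pos"])
    print("t",s["time_s"],"pos",np.round(k,1),"F",np.round(s["force"],1),"gap",round(s["finger_gap"]*92,1),"q7",np.round(s["qpos"],2)[-1])
    if P is not None: print("joint",round(jang(P,k),3),"r",round(np.linalg.norm(k[:2]-P),1))
E
python3 - <<'E'
from h import *
st(PS)
swing(PS,1.2,8,0.0)
E
```

```text
t 4.55 pos [579.6 -98.1 106. ] F [-0.3 -0.9 -1.2] gap 13.5 q7 -0.12
joint 1.731 r 51.2
[[[-0.0002, -0.0034, -0.0, 0.003, -0.001, -0.036, 0.0], [-0.0002, -0.0034, -0.0, 0.0, 0.0, -0.066, 0.0], [-0.0003, -0.0033, 0.0, 0.0, 0.0, -0.067, 0.0], [-0.0002, -0.0034, 0.0, 0.0, 0.0, -0.066, 0.0], [-0.0003, -0.0033, 0.0, 0.0, 0.0, -0.067, 0.0], [-0.0002, -0.0034, 0.0, 0.0, 0.0, -0.066, 0.0], [-0.0003, -0.0033, 0.0, 0.0, 0.0, -0.066, 0.0], [-0.0003, -0.0033, 0.0, 0.0, 0.0, -0.067, 0.0]]]
```

The knob is gripped: the gap is 13.5 mm against its 14 mm diameter. Now I'll swing along the arc.

Request:
{"name": "move_arm", "arguments": {
  "motion": [
    [[0,-0.0034,0,0.003,-0.001,-0.036,0.0],[0,-0.0034,0,0,0,-0.066,0.0],[-0.0002,-0.0034,0,0,0,-0.066,0.0],[-0.0002,-0.0034,0,0,0,-0.066,0.0],[-0.0003,-0.0034,0,0,0,-0.066,0.0],[-0.0003,-0.0034,0,0,0,-0.066,0.0],[-0.0003,-0.0034,0,0,0,-0.066,0.0],[-0.0003,-0.0034,0,0,0,-0.066,0.0]]
  ],
  "grip_force": 25
}}

```text
time_s: 5.35
tool_pos: [552.4, -95.8, 106.0]
tcp_rot: [[-0.192, 0.981, 0.002], [0.981, 0.192, -0.001], [-0.002, 0.002, -1.0]]
force: [0.3, -0.3, -1.1]
finger_gap: 0.144
```

Run:
```python
from h import *
st(PS)
swing(PS,0.65,9,0.0)
```

```text
t 5.35 pos [552.4 -95.8 106. ] F [ 0.3 -0.3 -1.1] gap 13.3 q7 0.32
joint 1.188 r 50.7
[[[-0.0001, -0.003, -0.0, 0.002, 0.002, -0.041, 0.0], [-0.0002, -0.0031, -0.0, -0.0, -0.0, -0.06, 0.0], [-0.0002, -0.003, -0.0, -0.0, -0.0, -0.06, 0.0], [-0.0001, -0.003, -0.0, -0.0, -0.0, -0.06, 0.0], [-0.0002, -0.003, -0.0, -0.0, -0.0, -0.06, 0.0], [-0.0002, -0.003, -0.0, -0.0, -0.0, -0.059, 0.0], [-0.0002, -0.003, -0.0, -0.0, -0.0, -0.06, 0.0], [-0.0001, -0.003, -0.0, -0.0, -0.0, -0.06, 0.0], [-0.0002, -0.003, -0.0, -0.0, -0.0, -0.06, 0.0]]]
```

It tracks the arc well, with almost no force. Continuing.

Request:
{"name": "move_arm", "arguments": {
  "motion": [
    [[-0.0002,-0.003,0,0.002,0.002,-0.041,0.0],[-0.0002,-0.003,0,0,0,-0.06,0.0],[-0.0002,-0.003,0,0,0,-0.06,0.0],[-0.0002,-0.003,0,0,0,-0.06,0.0],[-0.0002,-0.003,0,0,0,-0.06,0.0],[-0.0002,-0.003,0,0,0,-0.06,0.0],[-0.0002,-0.003,0,0,0,-0.06,0.0],[-0.0002,-0.003,0,0,0,-0.06,0.0],[-0.0002,-0.003,0,0,0,-0.06,0.0]]
  ],
  "grip_force": 30
}}

```text
time_s: 6.25
tool_pos: [527.4, -108.2, 106.0]
tcp_rot: [[-0.683, 0.731, 0.001], [0.731, 0.683, 0.0], [-0.0, 0.001, -1.0]]
force: [0.4, -0.1, -1.5]
finger_gap: 0.142
```

Run:
```python
from h import *
st(PS)
swing(PS,0.0,10,0.0)
```

```text
t 6.25 pos [ 527.4 -108.2  106. ] F [ 0.4 -0.1 -1.5] gap 13.1 q7 0.8
joint 0.632 r 50.6
[[[-0.0001, -0.0032, 0.0, 0.001, 0.0, -0.043, 0.0], [-0.0002, -0.0032, 0.0, 0.0, 0.0, -0.063, 0.0], [-0.0001, -0.0032, 0.0, 0.0, 0.0, -0.063, 0.0], [-0.0002, -0.0031, 0.0, 0.0, 0.0, -0.064, 0.0], [-0.0001, -0.0032, 0.0, -0.0, 0.0, -0.063, 0.0], [-0.0002, -0.0032, 0.0, -0.0, 0.0, -0.063, 0.0], [-0.0001, -0.0031, 0.0, -0.0, 0.0, -0.063, 0.0], [-0.0002, -0.0032, 0.0, -0.0, 0.0, -0.063, 0.0], [-0.0002, -0.0032, 0.0, -0.0, 0.0, -0.063, 0.0], [-0.0001, -0.0031, 0.0, -0.0, 0.0, -0.064, 0.0]]]
```

Request:
{"name": "move_arm", "arguments": {
  "motion": [
    [[-0.0002,-0.0032,0,0.001,0,-0.043,0.0],[-0.0002,-0.0032,0,0,0,-0.063,0.0],[-0.0002,-0.0032,0,0,0,-0.063,0.0],[-0.0002,-0.0032,0,0,0,-0.063,0.0],[-0.0002,-0.0032,0,0,0,-0.063,0.0],[-0.0002,-0.0032,0,0,0,-0.063,0.0],[-0.0002,-0.0032,0,0,0,-0.063,0.0],[-0.0002,-0.0032,0,0,0,-0.063,0.0],[-0.0002,-0.0032,0,0,0,-0.063,0.0],[-0.0002,-0.0032,0,0,0,-0.063,0.0]]
  ]
}}

```text
time_s: 7.25
tool_pos: [510.8, -137.0, 106.1]
tcp_rot: [[-0.985, 0.17, 0.0], [0.17, 0.985, -0.0], [-0.0, -0.0, -1.0]]
force: [0.4, 0.4, -1.6]
finger_gap: 0.141
```

Run:
```python
from h import *
st(PS)
save("side","pics/s5.png",crop=(220,130,400,280),scale=4)
```

```text
t 7.25 pos [ 510.8 -137.   106.1] F [ 0.4  0.4 -1.6] gap 13.0 q7 1.39
joint -0.035 r 51.2
```

View pics/s5.png

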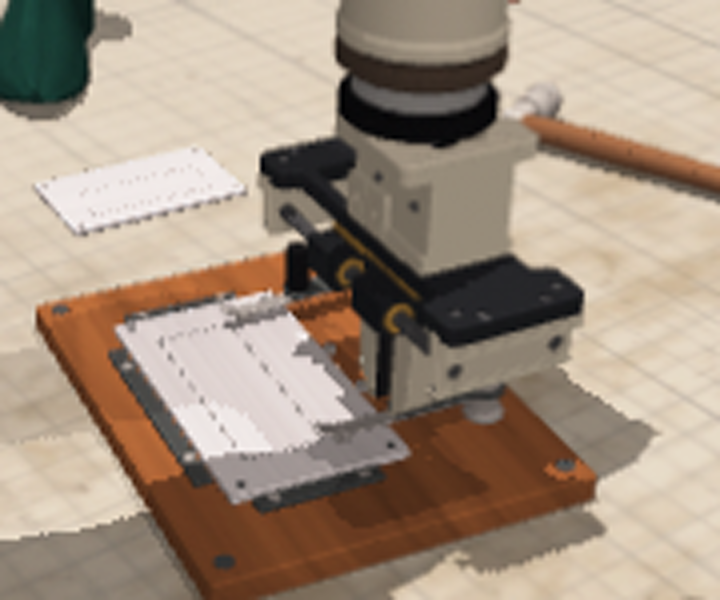

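The spare arm is now in over the plate, with its leaf at crop (340,430). Next I'll release it and rise.

Request:
{"name": "move_arm", "arguments": {
  "motion": [
    [[0,0,0,0,0,0,0.45],[0,0,0,0,0,0,0.45],[0,0,0,0,0,0,0.45],[0,0,0,0,0,0,0.5],[0,0,-0.02,0,0,0,0.5],[0,0,-0.03,0,0,0,0.5],[0,0,-0.03,0,0,0,0.5],[0.01,0.03,-0.01,0,0,0,0.5],[0.01,0.04,-0.01,0,0,0,0.5],[0,0.04,0,0,0,0,0.6]]
  ]
}}

```text
time_s: 8.3
tool_pos: [509.0, -28.5, 209.8]
tcp_rot: [[-0.983, 0.182, -0.001], [0.182, 0.983, -0.003], [0.0, -0.003, -1.0]]
force: [1.0, -0.1, -0.5]
finger_gap: 0.543
```

Run:
```python
from h import *
st(PS)
save("side","pics/s6.png",crop=(220,130,400,280),scale=4)
save("top","pics/t6.png",crop=(210,120,370,260),scale=5)
k=knob(PH,-.06);print(k); line([*k,150],tang(PH,-.06)+np.pi,6,0.6)
```

```text
t 8.3 pos [509.  -28.5 209.8] F [ 1.  -0.1 -0.5] gap 49.9 q7 1.23
joint 0.944 r 128.4
[539.04660118 -11.92698536]
[[[-0.0045, 0.0025, 0.0099, 0.001, -0.0, -0.004, 0.6], [-0.0045, 0.0026, 0.0099, -0.0, -0.0, -0.004, 0.6], [-0.0045, 0.0025, 0.0099, -0.0, -0.0, -0.004, 0.6], [-0.0045, 0.0025, 0.0099, -0.0, -0.0, -0.004, 0.6], [-0.0045, 0.0024, 0.0099, -0.0, -0.0, -0.004, 0.6], [-0.0045, 0.0025, 0.0099, -0.0, -0.0, -0.004, 0.6]]]
```

View pics/s6.png

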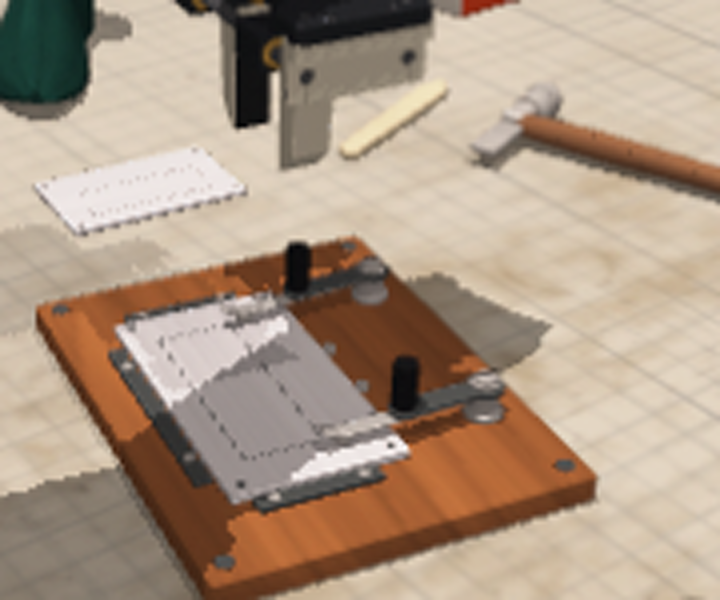

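View pics/t6.png

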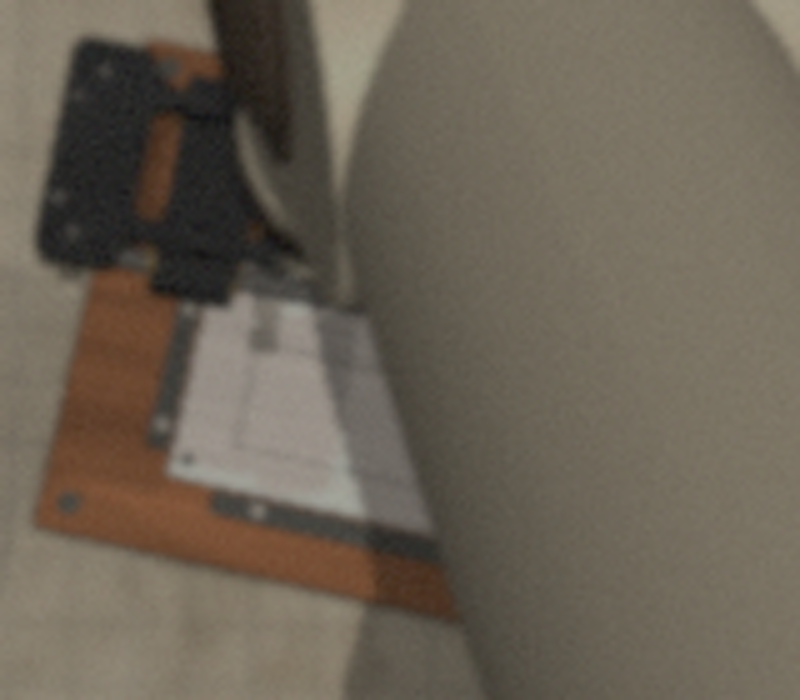

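Both clips now lie in parallel over the plate. The spare knob is at side crop (405,385) and the holding knob at (298,265). Next I'll approach the holding knob.

Request:
{"name": "move_arm", "arguments": {
  "motion": [
    [[-0.006,0.003,0.01,0.001,0,-0.004,0.6],[-0.006,0.003,0.01,0,0,-0.004,0.6],[-0.005,0.003,0.01,0,0,-0.004,0.6],[-0.005,0.003,0.01,0,0,-0.004,0.6],[-0.004,0.002,0.01,0,0,-0.004,0.6],[-0.004,0.002,0.01,0,0,-0.004,0.6],[-0.001,0,0.01,0,0,0,0.6]]
  ]
}}

```text
time_s: 9.1
tool_pos: [545.7, -13.9, 132.0]
tcp_rot: [[-0.989, 0.149, -0.002], [0.149, 0.989, -0.002], [0.002, -0.002, -1.0]]
force: [0.4, -0.0, -0.5]
finger_gap: 0.607
```

Run:
```python
from h import *
st(PH)
k=knob(PH,-.06);print(k); line([*k,106],tang(PH,-.06)+np.pi,6,0.6)
save("side","pics/s7.png",crop=(220,130,400,280),scale=4)
```

```text
t 9.1 pos [545.7 -13.9 132. ] F [ 0.4 -0.  -0.5] gap 55.8 q7 1.17
joint -0.084 r 43.1
[539.04660118 -11.92698536]
[[[0.0011, 0.0002, 0.0043, -0.002, -0.002, -0.0, 0.6], [0.0012, 0.0001, 0.0044, -0.0, 0.0, -0.0, 0.6], [0.0011, 0.0002, 0.0043, -0.0, 0.0, -0.001, 0.6], [0.0012, 0.0002, 0.0044, -0.0, 0.0, 0.0, 0.6], [0.0011, 0.0002, 0.0043, -0.0, 0.0, -0.0, 0.6], [0.0012, 0.0001, 0.0043, -0.0, 0.0, -0.0, 0.6]]]
```

View pics/s7.png

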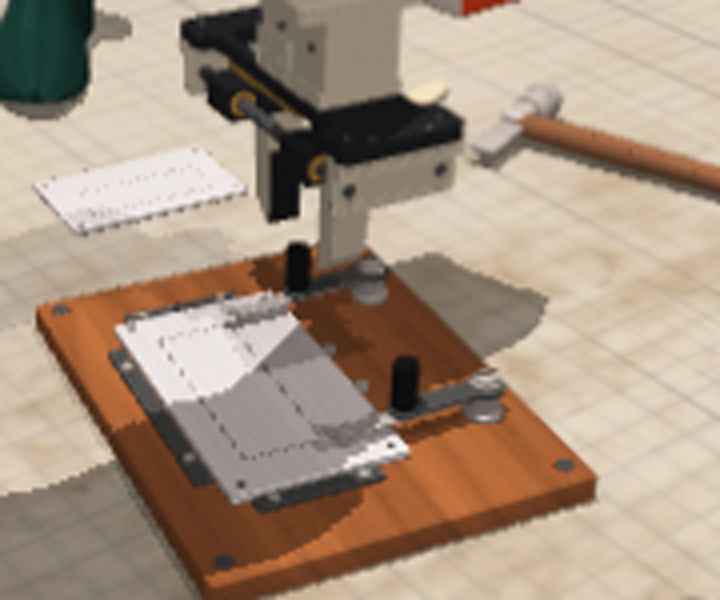

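The fingers sit on either side of the knob and a little toward the pivot, which agrees with the measured 7 mm. I'll correct that while descending, then close.

Request:
{"name": "move_arm", "arguments": {
  "motion": [
    [[0.003,0,0.002,-0.002,-0.002,0,0.6],[0.003,0,0.005,0,0,0,0.6],[0.001,0,0.006,0,0,0,0.6],[0.0005,0,0.006,0,0,0,0.6],[0,0,0.005,0,0,0,0.6],[0,0,0.001,0,0,0,0.3],[0,0,0,0,0,0,0.0],[0,0,0,0,0,0,0.0],[0,0,0,0,0,0,0.0],[0,0,0,0,0,0,0.0]]
  ],
  "grip_force": 15
}}

```text
time_s: 10.15
tool_pos: [536.1, -13.5, 103.7]
tcp_rot: [[-0.989, 0.15, -0.002], [0.15, 0.989, -0.001], [0.002, -0.001, -1.0]]
force: [0.5, -0.2, 0.7]
finger_gap: 0.215
```

Request:
{"name": "move_arm", "arguments": {
  "motion": [
    [[0,0,0,0,0,0,0.0],[0,0,0,0,0,0,0.0],[0,0,0,0,0,0,0.0]]
  ]
}}

```text
time_s: 10.45
tool_pos: [536.2, -13.3, 103.9]
tcp_rot: [[-0.989, 0.15, -0.002], [0.15, 0.989, -0.001], [0.002, -0.001, -1.0]]
force: [0.1, 0.2, -1.1]
finger_gap: 0.145
```

Run:
```python
from h import *
st(PH)
swing(PH,0.55,10,0.0)
save("side","pics/s8.png",crop=(220,130,400,280),scale=4)
```

```text
t 10.45 pos [536.2 -13.3 103.9] F [ 0.1  0.2 -1.1] gap 13.3 q7 1.14
joint -0.095 r 52.7
[[[-0.0003, 0.0034, -0.0002, -0.001, -0.002, 0.028, 0.0], [-0.0003, 0.0033, -0.0002, 0.0, 0.0, 0.064, 0.0], [-0.0004, 0.0034, -0.0002, 0.0, 0.0, 0.065, 0.0], [-0.0004, 0.0033, -0.0003, 0.0, 0.0, 0.064, 0.0], [-0.0003, 0.0033, -0.0002, 0.0, 0.0, 0.065, 0.0], [-0.0004, 0.0033, -0.0002, 0.0, 0.0, 0.064, 0.0], [-0.0004, 0.0033, -0.0002, 0.0, 0.0, 0.065, 0.0], [-0.0004, 0.0032, -0.0002, 0.0, 0.0, 0.064, 0.0], [-0.0003, 0.0033, -0.0002, 0.0, 0.0, 0.064, 0.0], [-0.0004, 0.0032, -0.0002, 0.0, 0.0, 0.065, 0.0]]]
```

View pics/s8.png

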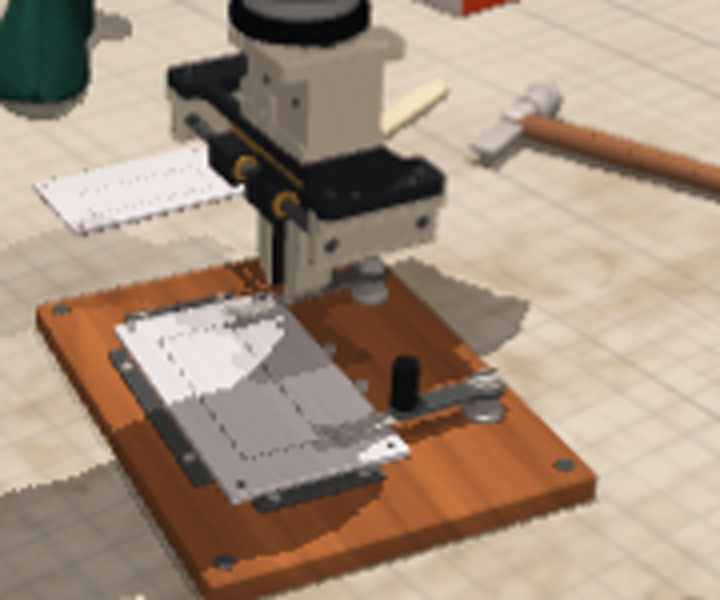

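The holding knob is gripped (gap 13.3 mm), and both clips have been on the plate for over 3 s. Now I'll swing the first clip out.

Request:
{"name": "move_arm", "arguments": {
  "motion": [
    [[0,0.0034,-0.0003,-0.001,-0.002,0.028,0.0],[-0.0003,0.0034,-0.0003,0,0,0.064,0.0],[-0.0003,0.0034,-0.0003,0,0,0.064,0.0],[-0.0003,0.0034,-0.0003,0,0,0.064,0.0],[-0.0003,0.0034,-0.0002,0,0,0.064,0.0],[-0.0003,0.0034,-0.0002,0,0,0.064,0.0],[-0.0003,0.0034,0,0,0,0.064,0.0],[-0.0003,0.0034,0,0,0,0.064,0.0],[-0.0003,0.0034,0,0,0,0.064,0.0],[-0.0003,0.0034,0,0,0,0.064,0.0]]
  ],
  "grip_force": 30
}}

```text
time_s: 11.5
tool_pos: [550.8, 16.8, 103.8]
tcp_rot: [[-0.703, 0.711, -0.003], [0.711, 0.703, -0.001], [0.001, -0.003, -1.0]]
force: [-1.0, -0.7, -0.6]
finger_gap: 0.142
```

Run:
```python
from h import *
st(PH)
swing(PH,1.1,9,0.0)
```

```text
t 11.5 pos [550.8  16.8 103.8] F [-1.  -0.7 -0.6] gap 13.0 q7 0.57
joint 0.556 r 52.2
[[[-0.0003, 0.0031, -0.0002, -0.003, -0.001, 0.034, 0.0], [-0.0003, 0.0032, -0.0003, 0.0, -0.0, 0.06, 0.0], [-0.0003, 0.0031, -0.0002, 0.0, -0.0, 0.061, 0.0], [-0.0004, 0.0031, -0.0003, 0.0, -0.0, 0.06, 0.0], [-0.0003, 0.0031, -0.0002, 0.0, -0.0, 0.061, 0.0], [-0.0004, 0.003, -0.0002, 0.0, -0.0, 0.06, 0.0], [-0.0003, 0.0031, -0.0003, 0.0, -0.0, 0.061, 0.0], [-0.0003, 0.003, -0.0002, 0.0, -0.0, 0.06, 0.0], [-0.0004, 0.003, -0.0003, 0.0, -0.001, 0.06, 0.0]]]
```

Request:
{"name": "move_arm", "arguments": {
  "motion": [
    [[-0.0003,0.0032,-0.0003,-0.003,-0.001,0.034,0.0],[-0.0003,0.0032,-0.0003,0,0,0.062,0.0],[-0.0003,0.0032,-0.0003,0,0,0.062,0.0],[-0.0003,0.0032,-0.0003,0,0,0.062,0.0],[-0.0003,0.0032,-0.0003,0,0,0.062,0.0],[-0.0003,0.0032,-0.0003,0,0,0.062,0.0],[-0.0003,0.0032,-0.0003,0,0,0.062,0.0],[-0.0003,0.0032,-0.0003,0,0,0.062,0.0],[-0.0003,0.0032,-0.0003,0,0,0.062,0.0]]
  ]
}}

```text
time_s: 12.4
tool_pos: [575.7, 31.2, 103.8]
tcp_rot: [[-0.216, 0.976, -0.003], [0.976, 0.216, -0.0], [0.0, -0.003, -1.0]]
force: [0.8, -0.7, -4.3]
finger_gap: 0.144
```

Run:
```python
from h import *
st(PH)
swing(PH,1.52,7,0.0)
```

```text
t 12.4 pos [575.7  31.2 103.8] F [ 0.8 -0.7 -4.3] gap 13.2 q7 0.09
joint 1.114 r 52.1
[[[-0.0003, 0.003, -0.0003, -0.003, -0.0, 0.026, 0.0], [-0.0004, 0.003, -0.0003, 0.0, -0.0, 0.059, 0.0], [-0.0004, 0.003, -0.0003, 0.0, -0.0, 0.058, 0.0], [-0.0004, 0.0029, -0.0003, 0.0, -0.001, 0.058, 0.0], [-0.0004, 0.003, -0.0003, 0.0, 0.0, 0.058, 0.0], [-0.0003, 0.0029, -0.0004, 0.0, 0.0, 0.058, 0.0], [-0.0004, 0.0029, -0.0003, 0.0, 0.0, 0.058, 0.0]]]
```

Request:
{"name": "move_arm", "arguments": {
  "motion": [
    [[-0.0002,0.0031,0,-0.003,0,0.026,0.0],[-0.0002,0.0031,0,0,0,0.06,0.0],[-0.0002,0.0031,0,0,0,0.06,0.0],[-0.0002,0.0031,0,0,0,0.06,0.0],[-0.0002,0.0031,0,0,0,0.06,0.0],[-0.0002,0.0031,0,0,0,0.06,0.0],[-0.0002,0.0031,0,0,0,0.06,0.0],[0,0,0,0,0,0,0.0]]
  ]
}}

```text
time_s: 13.2
tool_pos: [597.5, 32.1, 103.9]
tcp_rot: [[0.186, 0.983, -0.0], [0.983, -0.186, 0.0], [0.0, -0.0, -1.0]]
force: [1.6, -1.8, -1.3]
finger_gap: 0.144
```

Run:
```python
from h import *
st(PH)
save("side","pics/s9.png",crop=(220,130,400,280),scale=4)
```

```text
t 13.2 pos [597.5  32.1 103.9] F [ 1.6 -1.8 -1.3] gap 13.3 q7 -0.24
joint 1.536 r 52.2
```

View pics/s9.png

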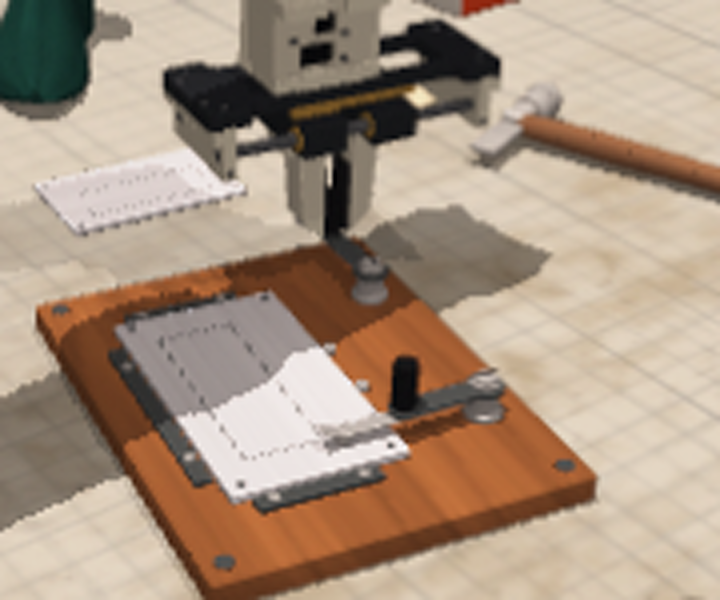

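The first clip is parked at about 1.54, and the spare still holds the plate. I'll release the knob, rise and back off.

Request:
{"name": "move_arm", "arguments": {
  "motion": [
    [[0,0,0,0,0,0,0.45],[0,0,0,0,0,0,0.45],[0,0,0,0,0,0,0.45],[0,0,0,0,0,0,0.5],[0,0,-0.02,0,0,0,0.5],[0,0,-0.03,0,0,0,0.5],[0,0,-0.04,0,0,0,0.5],[0,0,-0.04,0,0,0,0.5],[0.04,0,-0.02,0,0,0,0.5],[0.04,0,0,0,0,0,0.5]]
  ]
}}

```text
time_s: 14.25
tool_pos: [610.3, 105.5, 258.9]
tcp_rot: [[0.191, 0.982, -0.005], [0.982, -0.191, -0.001], [-0.002, -0.005, -1.0]]
force: [1.0, 1.6, -0.1]
finger_gap: 0.5
```

Request:
{"name": "move_arm", "arguments": {
  "motion": [
    [[0.04,0,0,0,0,0,0.5],[0.04,0,0,0,0,0,0.5],[0.04,0,0,0,0,0,0.5],[0.04,0,0,0,0,0,0.5],[0.04,0,0,0,0,0,0.5],[0.03,0,0,0,0,0,0.5],[0,0,0,0,0,0,0.5],[0,0,0,0,0,0,0.5]]
  ]
}}

```text
time_s: 15.05
tool_pos: [653.4, 347.7, 261.1]
tcp_rot: [[0.183, 0.983, -0.003], [0.983, -0.183, 0.004], [0.004, -0.003, -1.0]]
force: [0.4, -1.2, 0.0]
finger_gap: 0.502
```

Run:
```python
from h import *
st()
save("side","pics/s10.png",crop=(220,180,380,290),scale=5)
save("top","pics/t10.png",crop=(210,120,370,260),scale=5)
```

```text
t 15.05 pos [653.4 347.7 261.1] F [ 0.4 -1.2  0. ] gap 46.2 q7 -0.7
```

View pics/s10.png

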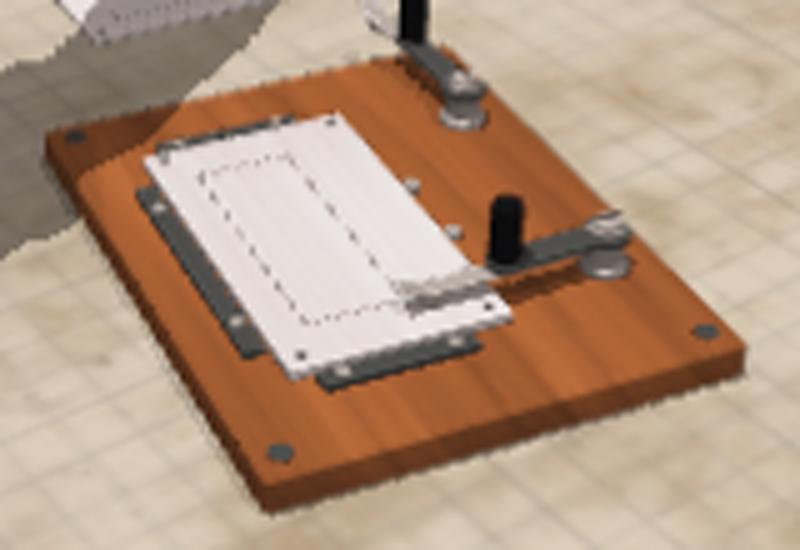

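View pics/t10.png

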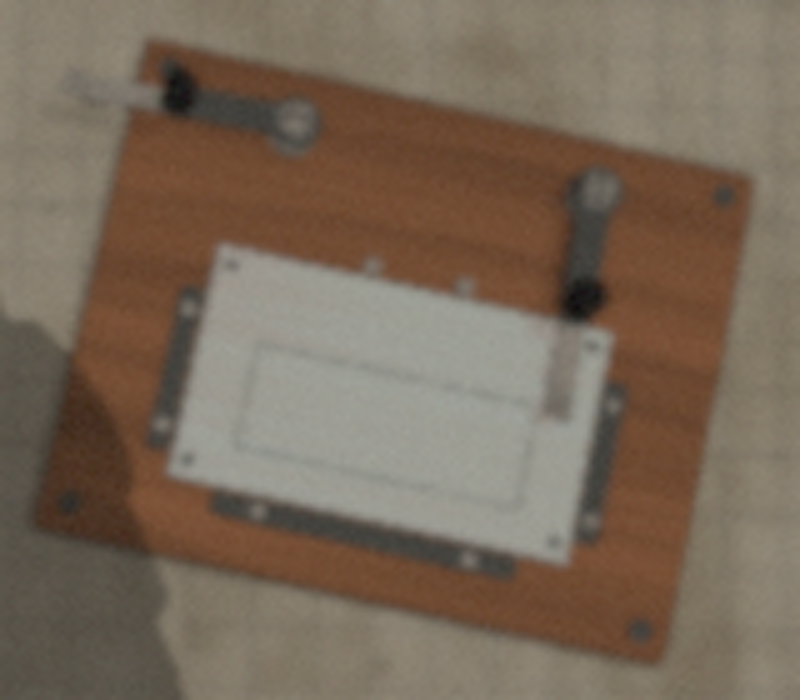

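The plate corners sit at the same pixels as before: (215,245), (612,333), (570,563) and (170,473). The right clip points straight in over the plate, with its knob at (582,298). The left clip is parked out to the left, with its knob at (179,90). The gripper is clear, so I'm handing in.

Run:
```python
from h import *
T=lambda p:((p[0]+.5)/5-.5+210,(p[1]+.5)/5-.5+120)
print("spare",jang(PS,atz("top",T((582,298)),53)),"hold",jang(PH,atz("top",T((179,90)),53)))
print(env.close_job())
```

```text
spare 0.0010206296910975027 hold 1.5240773699256351
the job is handed in; nothing more can be done
None
```

The job is done and handed in at about 15 s of the 45 s allowed; the hand-in reports no verdict.

- **Swings:** I gripped the parked right clip by its knob and swung it from about 1.7 rad to straight in over the plate. I then let go and confirmed in the side picture that both clips lay on the plate. Only then did I swing the left clip out to the left.
- **Final angles:** Measured in the last top picture, the spare clip is at about 0.00 rad (limit 0.35) and the first clip at about 1.52 rad (needs more than 1.1).
- **Plate:** Its corners are at the same pixels as at the start, and it lies in its nest with a clip on it throughout.
- **Robot:** The gripper is empty and well clear of the board. The force readings I saw stayed under about 5 N.
- **Disagreements:** My side-camera reading of the pivot screws was about 9 mm off the top-camera one. I used the top-camera positions because they matched the given sizes. During the swings the gripper's arc radius came out as 51–53 mm against the nominal 50 mm, which did no harm.

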